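# Find a balance wheel's heavy side and hold it down

## Robot

A 6-joint arm with a two-finger parallel gripper is mounted at the origin on a cart in front of the work surface, level with it; the furniture and walls round the work are solid. World frame = base frame: x ahead of the robot, y to its left, z up, the work surface at z = 0. Lengths are in m, angles in degrees, forces in N, time in s.
With the tool pointing down it reaches from about 0.25 to 0.725 m from the base axis. Payload 9.7 kg.
Tool frame: the origin (TCP) lies at the very end of the fingers, on their centre line; the grasp point (between the pads) lies 19 mm behind it; z points along the fingers, y is the line along which they close (so a half turn about z gives the same grasp; the last joint's range is limited). The gripper opens to 85 mm and grips with 20 to 120 N. Pads are 22 mm wide; open, the fingers measure 114 mm over their backs; the gripper's body (76 mm by 85 mm) begins 54 mm behind the grasp point. The pads swing forward as they close: fully open they stand 13 mm farther back than shut.
Start: joints at [68.583, 4.979, 10.078, 95.1, 0, 90], TCP at [0.201, 0.512, 0.231] pointing down, gripper open.
Joint ranges: [-179.16, 179.16], [-48.56, 103.87], [-65.8, 70.77], [-126.05, 130.52], [-82.76, 87.17], [-180, 180]. Speed limits (degrees/s): [127.2, 127.2, 147.25, 180, 180, 180].

## Interface

Orientations are given as [roll, pitch, yaw] about the fixed x, y, z axes, in that order (R = Rz(yaw) Ry(pitch) Rx(roll)).
In Python, from workcell import bot gives the robot as it stands.
- The arm moves only by the tool step_arm, never from a script. Its argument "targets" is a list of rows, each a list of 3 entries, a list of its own where there are three numbers: the opening, from 0 (shut) to 1 (fully open), then the shift along the world's x, y, z in mm, then the turn, a rotation vector about the world's x, y, z in rad. In form: [[grip, [tx, ty, tz], [wx, wy, wz]], ...]. A call has 1 to 8 rows; each row is the pose to reach, as a shift and turn from the pose commanded when the call began; what a row does not reach only later rows make up. A row lasts 1/10 s, in which the tool goes at most 50 mm and 8.59 degrees, less where a joint would pass 70% of its speed; a pose out of reach is approached as far as the arm can. A call with a gripper value outside its range is refused whole. The fingers move at their own pace and stop on an object; "force" is the grip in N (left out, the last holds). Time passes only in rows, so rows that repeat a pose let the fingers close. It gives the time, the measured TCP pose, the force, the opening and the grip force at its end, in the units of the state.
- bot.get_obs(): the state, without advancing time (a new reading comes with each control period).
- bot.camera(name): name is "scene" or "top"; returns (picture, depth): 400x640x3 uint8, red, green, blue; 400x640 float32, m along the optical axis (not along the pixel's ray), 0 where there is no reading.
- bot.camera_params(name): a dict with "K" (3x3 intrinsics, pixels), "R" (3x3) and "t" (3): a world point X has camera coordinates R X + t. Camera axes: x right, y down, z forward; pixel columns grow to the right and rows downward; lengths in m; the calibration is good to about 2 mm. A picture is of the moment at which its call begins. camera_params takes no time and is no camera call.
- bot.job_done(): hands the job in; it is judged then, once.
The state is a dict: "time": time; "q": joint angles; "qd": joint speeds; "joint_efforts": joint torques, N m; "ee_pos": TCP position; "tcp_rot": TCP orientation; "wrist_force": force on the tool from outside, world axes, zero at the start; "torque": the same for the moment, N m; "opening": finger opening in m; "grasp_force": force on a finger pad.
Only numpy, scipy, OpenCV 4.12 (cv2) and the standard library are available. Lean on these libraries where they do the work, as an engineer would, in place of code of your own. Each camera call takes 0.05 s, during which the arm holds its last target. There are 200 camera calls.

## Task

Push the brass-headed pin fully home so that the balancing stand is locked in its fork. Then turn the aluminium wheel by hand well over to a side, about a quarter turn, letting it roll back as often as you need to find its hidden heavy side, and finish gripping the wheel still in the fingers with its heavy side straight down - do not let go at the end. Leave the other things on the bench where they are.

Things in the scene. Friction and masses are not known exactly. Their poses are not given: they have to be found in the camera images.
- stand: grey balancing stand, fixed; base 150 x 130 x 14 mm. Origin on the bench top under the middle of the wheel; z up, x along the axle away from the robot, y left, where the fork with the pin is. Its upright (50 mm wide in y, top at 126 mm) stands behind the wheel, x = 36 to 60 mm; a rib behind it ends at x = 84 mm.
- axle (a point): centre of the wheel on its level axle (along the stand's x), 115 mm above the bench. Hidden in the wheel is a slug (about 0.3 kg, 50 mm from the centre) whose angle to the red line differs each time; at the start it rests low but 0.2 to 0.32 rad off straight down, to one side. It pulls with about 0.15 N m, the bearing drags with 0.06 N m. The wheel turns more than half a turn either way.
- wheel_mark (a point): red index line where it crosses the rim (mid thickness, 75 mm from the centre); it turns with the wheel and also runs down the face towards the robot. The wheel is aluminium, 150 mm across, 24 mm thick along the axle; both faces are flat outside 40 mm radius, so it can be pinched across its thickness at the rim, from above or tilted.
- wheel: the wheel itself: origin at its centre, x along the axle, z towards the red line. Let go with its heavy side far from the bottom, the wheel rolls back slowly (2 s) and stops short: drag leaves the heavy side 0.33 to 0.48 rad from straight down, by the same angle whichever side it comes from. Nearer the bottom it stays where it is left.
- pin (a joint): travel of the steel pin (12 mm thick) with a flat round brass head (20 mm wide, 8 mm thick) that stands upright in the holes of fork and lug: 0 is 25 mm proud, 0.025 fully home, the head down on the fork. It slides straight down with about 5 N of drag and stays where it is left.
- pin_head (a point): middle of the top of the pin's brass head; on the stand's y axis, 150 mm from the stand's origin; 74 mm above the bench at travel 0, 49 mm when home.
- squeeze_bottle: white round squeeze bottle, 68 mm wide, 170 mm tall; loose bystander; origin at the middle of its underside.
- dish: clear round dish, 61 mm wide, 15 mm high; loose bystander; origin at the middle of its underside.
- beaker: clear beaker, 61 mm wide, 69 mm tall; loose bystander; origin at the middle of its underside.
- box_of_tips: blue box with a clear top, 68x106 mm, 67 mm high; loose bystander; origin at the middle of its underside.
- tape: roll of yellow tape lying flat, 66 mm wide, 18 mm high; loose bystander; origin at the middle of its underside.
- clock: white desk timer with three buttons, 42x62 mm, 62 mm high; loose bystander; origin at the middle of its underside.

How it is judged:
By the outcome, as a careful person would: the job done as asked, in the order asked, and still so for the second after the job is handed in, while the arm keeps its last pose, push and grip.
It also fails if it takes over 69 s, if anything falls off the work surface, if the arm or the gripper's body presses on something with over 40 N, if the wrist force passes 120 N, or if a joint passes its speed limit or range.

## Working session

There is one attempt and no reset: what is moved stays moved. The work goes in short steps, Python scripts to look and compute and a tool call to move; the robot and the scene stay as the last step left them, time stands still between calls to the robot, and variables do not carry over. Pictures are saved under pics/ and viewed, at most 10 in all, crops included, and the job is handed in when it is done.

Besides the shell and the picture viewer there is one more tool, called after "Call:" as name(argument=value, ...), one argument or row to a line, values as JSON. step_arm: Moves the arm, as the interface text tells. Its arguments: {"type":"object","properties":{"targets":{"type":"array","items":{"type":"array"}},"force":{"type":"number"}},"required":["targets"]}

```bash
mkdir -p pics; ls; python3 - <<'E'
from workcell import bot
import cv2,numpy as np
o=bot.get_obs();print(o)
for n in("scene","top"):
    p,d=bot.camera(n);np.savez(f"{n}0.npz",p=p,d=d);cv2.imwrite(f"pics/{n}0.png",p[:,:,::-1])
    c=bot.camera_params(n);print(n,c)
E
```

```text
pics
{'time': 0.0, 'q': array([6.85823423e+01, 5.00967587e+00, 1.00345802e+01, 9.50980639e+01,
       1.52915920e-04, 8.99991139e+01]), 'qd': array([-0.00372268,  0.00714875, -0.03792689, -0.04446045, -0.0048289 ,
        0.02138102]), 'joint_efforts': array([-3.71671291e-06, -5.20390391e+01,  4.64807189e+01,  1.62577943e-02,
       -1.62533922e-05, -2.90986111e-05]), 'ee_pos': array([0.20075928, 0.51181504, 0.23059785]), 'tcp_rot': array([-1.79926840e+02, -1.54047294e-04,  1.58583228e+02]), 'wrist_force': array([0.296128  , 0.29760535, 0.19469949]), 'torque': array([0.02269337, 0.02755389, 0.03051911]), 'grasp_force': 0.0, 'opening': 0.08573426118597638}
scene {'K': array([[502.43413945,   0.        , 319.53876383],
       [  0.        , 502.43413945, 203.08182446],
       [  0.        ,   0.        ,   1.        ]]), 'R': array([[ 0.79935331, -0.60082991, -0.00614123],
       [-0.37646645, -0.49283853, -0.78446363],
       [ 0.46830258,  0.62937556, -0.62014441]]), 't': array([-0.34143544,  0.36143406,  1.5131342 ])}
top {'K': array([[435.54543969,   0.        , 315.3974846 ],
       [  0.        , 435.54543969, 201.44238586],
       [  0.        ,   0.        ,   1.        ]]), 'R': array([[-0.00927008, -0.99988019,  0.01239605],
       [-0.99849377,  0.00858542, -0.05418927],
       [ 0.05407635, -0.01287972, -0.99845374]]), 't': array([0.10647207, 0.4932202 , 1.51805118])}
```

View pics/scene0.png

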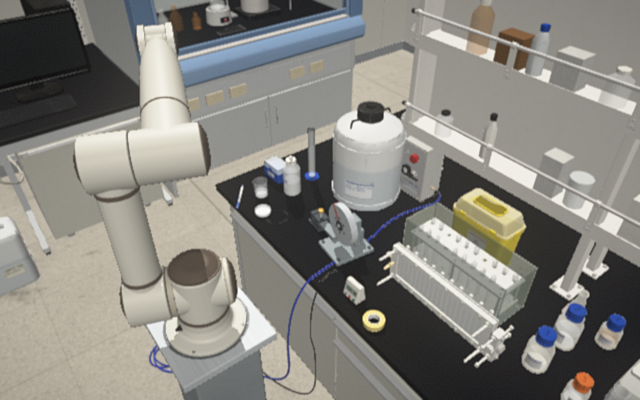

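View pics/top0.png

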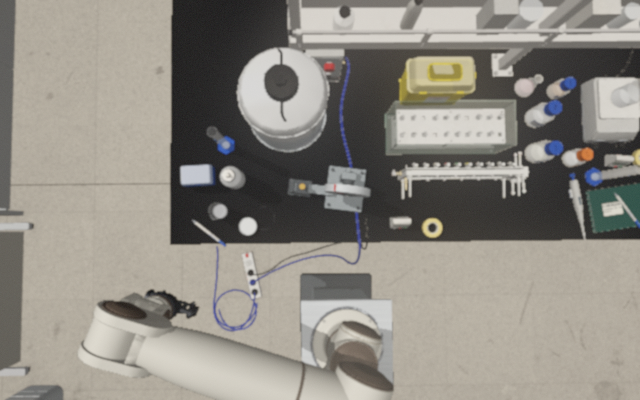

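The scene view shows the wheel at about (345,222) and the pin at (318,215). In the top view the stand is at (345,189) and the pin head at (301,187). I'll enlarge both.

```bash
cat > h.py <<'E'
import numpy as np,cv2
from workcell import bot
def ray(n,u,v):
    c=bot.camera_params(n);R,t,K=c["R"],c["t"],c["K"]
    d=R.T@np.linalg.inv(K)@np.array([u,v,1.]);return -R.T@t,d
def onz(n,u,v,z):
    o,d=ray(n,u,v);return o+d*(z-o[2])/d[2]
def tri(a,b):
    (o1,d1),(o2,d2)=ray("scene",*a),ray("top",*b)
    s=np.linalg.lstsq(np.c_[d1,-d2],o2-o1,rcond=None)[0]
    p,q=o1+s[0]*d1,o2+s[1]*d2;return (p+q)/2,np.linalg.norm(p-q)
def proj(n,X):
    c=bot.camera_params(n);x=c["K"]@(c["R"]@np.asarray(X)+c["t"]);return x[:2]/x[2]
def pt(n,u,v,d):
    c=bot.camera_params(n);return c["R"].T@(np.linalg.inv(c["K"])@np.array([u,v,1.])*d-c["t"])
E
python3 - <<'E'
import numpy as np,cv2
a=np.load("scene0.npz")["p"];b=np.load("top0.npz")["p"]
A=cv2.resize(a[190:270,295:385,::-1],None,fx=6.6,fy=6.6,interpolation=cv2.INTER_CUBIC)[:528,:594]
B=cv2.resize(b[155:225,275:385,::-1],None,fx=7,fy=7,interpolation=cv2.INTER_CUBIC)
cv2.imwrite("pics/a.png",A);cv2.imwrite("pics/b.png",B)
E
```

```text
(no output)
```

View pics/a.png

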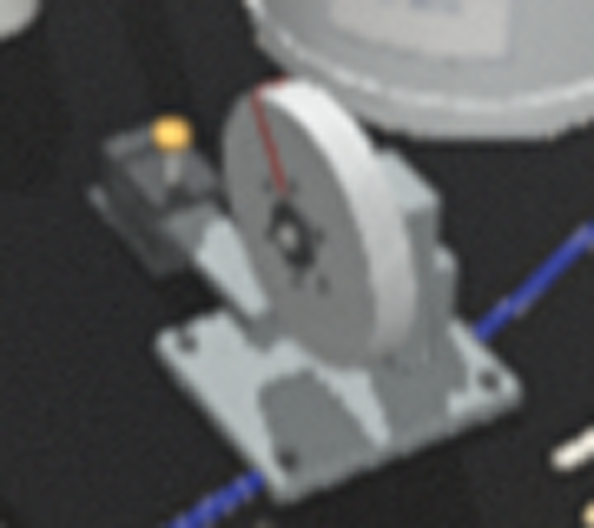

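View pics/b.png

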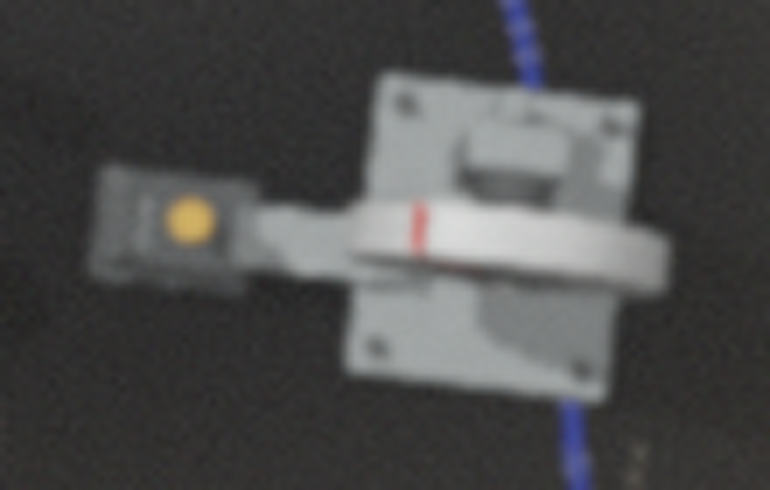

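The scene crop shows the brass head at about (172,132), the red line on the face from (285,190) to the rim at (255,90), and the wheel hub at (289,235). In the top crop the head is at (190,220), the red mark on the rim at (419,228), and the base corners are clear. The mark is left of the top.

```bash
python3 - <<'E'
from h import *
a=np.load("scene0.npz");b=np.load("top0.npz")
def cen(p,m,x0,x1,y0,y1):
    h=cv2.cvtColor(p,cv2.COLOR_RGB2HSV);k=np.zeros(h.shape[:2],np.uint8)
    k[y0:y1,x0:x1]=cv2.inRange(h,*map(np.array,m))[y0:y1,x0:x1]
    ys,xs=np.nonzero(k);return np.array([xs.mean(),ys.mean()]),len(xs),(xs.min(),xs.max(),ys.min(),ys.max())
br=((12,110,120),(32,255,255));rd=((170,60,60),(180,255,255))
s=cen(a["p"],br,310,335,200,225);t=cen(b["p"],br,290,315,175,200);print(s,t)
P=tri(s[0],t[0]);print("pin",P, "onz top.074",onz("top",*t[0],.074),"scene",onz("scene",*s[0],.071))
rs=cen(a["p"],rd,320,350,195,225);rt=cen(b["p"],rd,325,345,180,195);print(rs,rt)
f=lambda u,v,k,o:(u/k+o[0]-.43,v/k+o[1]-.43)
B=lambda u,v:f(u,v,7,(275,155));A=lambda u,v:f(u,v,6.6,(295,190))
cs=np.array([onz("top",*B(*c),.014) for c in((383,72),(638,98),(607,400),(345,375))])
print(cs,cs.mean(0));
for i in range(4):
    e=cs[i]-cs[i-1];print(np.linalg.norm(e),np.degrees(np.arctan2(e[1],e[0])))
print("mark rim",tri(A(272,83),B(419,228)))
ys,xs=np.mgrid[175:205,320:375];D=b["d"]
# depth-based rim points: z over 0.13
pts=np.array([pt("top",u,v,D[v,u]) for v in range(170,205) for u in range(315,380) if D[v,u]>0])
w=pts[pts[:,2]>.135];print(len(w),w[:,2].max());
vx,vy,x0,y0=cv2.fitLine(w[:,:2].astype(np.float32),cv2.DIST_L2,0,.01,.01).ravel();print("rim dir",np.degrees(np.arctan2(vy,vx)),x0,y0)
E
```

```text
(array([320.54166667, 209.875     ]), 24, (np.int64(318), np.int64(323), np.int64(208), np.int64(212))) (array([302.09090909, 186.09090909]), 22, (np.int64(300), np.int64(304), np.int64(184), np.int64(188)))
pin (array([0.54295324, 0.14728747, 0.0763986 ]), np.float64(1.2486508644062406e-05)) onz top.074 [0.54316349 0.1473327  0.074     ] scene [0.54693694 0.15260383 0.071     ]<stdin>:6: RuntimeWarning: Mean of empty slice.
  ret = ret.dtype.type(ret / rcount)
Traceback (most recent call last):
ValueError: zero-size array to reduction operation minimum which has no identity
```

```bash
cat >> h.py <<'E'
def redmask(p,x0,x1,y0,y1):
    q=p.astype(int);k=np.zeros(q.shape[:2],np.uint8)
    m=(q[...,0]>1.35*q[...,1])&(q[...,0]>1.35*q[...,2])&(q[...,0]>60)
    k[y0:y1,x0:x1]=m[y0:y1,x0:x1];return k
E
python3 - <<'E'
from h import *
a=np.load("scene0.npz");b=np.load("top0.npz")
for p,w in((a["p"],(325,350,195,225)),(b["p"],(325,345,178,198))):
    ys,xs=np.nonzero(redmask(p,*w));print(sorted(zip(ys.tolist(),xs.tolist())))
f=lambda u,v,k,o:(u/k+o[0]-.43,v/k+o[1]-.43)
B=lambda u,v:f(u,v,7,(275,155));A=lambda u,v:f(u,v,6.6,(295,190))
cs=np.array([onz("top",*B(*c),.014) for c in((383,72),(638,98),(607,400),(345,375))])
print(cs,cs.mean(0));
for i in range(4):
    e=cs[i]-cs[i-1];print(np.linalg.norm(e),np.degrees(np.arctan2(e[1],e[0])))
print("mark rim",tri(A(272,83),B(419,228)))
print("hub",tri(A(289,235),B(419,228)))
D=b["d"]
pts=np.array([pt("top",u,v,D[v,u]) for v in range(170,205) for u in range(315,380) if D[v,u]>0])
w=pts[pts[:,2]>.14];print(len(w),w[:,2].max(),w.min(0),w.max(0))
vx,vy,x0,y0=cv2.fitLine(w[:,:2].astype(np.float32),cv2.DIST_L2,0,.01,.01).ravel();print("rim dir",np.degrees(np.arctan2(vy,vx)),x0,y0)
E
```

```text
[(207, 334), (208, 334), (209, 334), (209, 335), (210, 335), (211, 335), (212, 335), (212, 336), (213, 336), (214, 336), (215, 336), (216, 337), (217, 337), (218, 337)]
[(185, 334), (185, 335), (186, 334), (186, 335), (187, 334), (187, 335), (188, 334), (189, 334)]
[[ 0.62296397  0.0518687   0.014     ]
 [ 0.60879798 -0.07667897  0.014     ]
 [ 0.45657783 -0.05873615  0.014     ]
 [ 0.47028266  0.07261016  0.014     ]] [ 0.53965561 -0.00273406  0.014     ]
0.1540837094050383 -7.736164668840734
0.12932586683248035 -96.28863738396126
0.15327399479105866 173.2773269277703
0.13205936372705998 84.04324476218251
mark rim (array([0.52936312, 0.04419229, 0.182894  ]), np.float64(0.00025757914745293216))
hub (array([0.538125  , 0.03843343, 0.08085158]), np.float64(2.9743022040331284e-05))
367 0.19610319985462585 [ 0.50521562 -0.0694725   0.1403238 ] [0.55560767 0.06954709 0.1961032 ]
rim dir 82.6574 0.523216 0.0020409257
```

The pin head is at (0.543, 0.147, 0.075), which matches the 74 mm given. The stand origin is about (0.525, -0.0016) at yaw -6.9°, and the rim, the mark and the pin all agree on it. Next I move over the pin with the fingers shut.

Call:
step_arm(
  targets=[
    [0, [342, -365, -60], [0, 0, -1.318]],
    [0, [342, -365, -60], [0, 0, -1.318]],
    [0, [342, -365, -60], [0, 0, -1.318]],
    [0, [342, -365, -60], [0, 0, -1.318]],
    [0, [342, -365, -60], [0, 0, -1.318]],
    [0, [342, -365, -60], [0, 0, -1.318]],
    [0, [342, -365, -60], [0, 0, -1.318]],
    [0, [342, -365, -60], [0, 0, -1.318]],
  ],
  force=30,
)

```text
time: 0.9
ee_pos: [0.4733, 0.2204, 0.1832]
tcp_rot: [-180.0, -0.0, 89.5]
wrist_force: [0.3, 0.8, -0.2]
opening: 0.0001
grasp_force: 0.0
```

```bash
python3 - <<'E'
from workcell import bot
o=bot.get_obs();print({k:o[k] for k in("time","q","ee_pos","tcp_rot","wrist_force","opening")})
E
```

```text
{'time': 0.9, 'q': array([2.49628980e+01, 4.26841386e-01, 2.31116495e-02, 8.96043687e+01,
       4.94105469e-03, 1.15491729e+02]), 'ee_pos': array([0.47332517, 0.22036923, 0.1832318 ]), 'tcp_rot': array([-1.79990563e+02, -9.74616990e-04,  8.94711686e+01]), 'wrist_force': array([ 0.32985451,  0.79406445, -0.16188043]), 'opening': 7.716646801723487e-05}
```

Call:
step_arm(
  targets=[
    [0, [60, -65, -20], [0, 0, -0.1]],
    [0, [60, -65, -50], [0, 0, -0.1]],
    [0, [60, -65, -50], [0, 0, -0.1]],
    [0, [60, -65, -50], [0, 0, -0.1]],
    [0, [60, -65, -50], [0, 0, -0.1]],
  ],
)

```text
time: 1.4
ee_pos: [0.5321, 0.1578, 0.1344]
tcp_rot: [180.0, -0.0, 84.1]
wrist_force: [-0.4, -0.4, -0.6]
opening: 0.0001
grasp_force: 0.0
```

Call:
step_arm(
  targets=[
    [0, [11, -10, -20], [0, 0, -0.017]],
    [0, [11, -10, -45], [0, 0, -0.017]],
    [0, [11, -10, -48], [0, 0, -0.017]],
    [0, [11, -10, -48], [0, 0, -0.017]],
    [0, [11, -10, -48], [0, 0, -0.017]],
  ],
)

```text
time: 1.9
ee_pos: [0.5437, 0.1481, 0.0876]
tcp_rot: [179.9, -0.1, 83.2]
wrist_force: [1.2, 0.4, 0.2]
opening: -0.0
grasp_force: 0.0
```

```bash
python3 - <<'E'
from h import *
p,d=bot.camera("scene");print(bot.get_obs()["ee_pos"])
A=cv2.resize(p[180:260,285:385,::-1],None,fx=6,fy=6,interpolation=cv2.INTER_CUBIC);cv2.imwrite("pics/c.png",A)
E
```

```text
[0.54384744 0.14796148 0.08752385]
```

View pics/c.png

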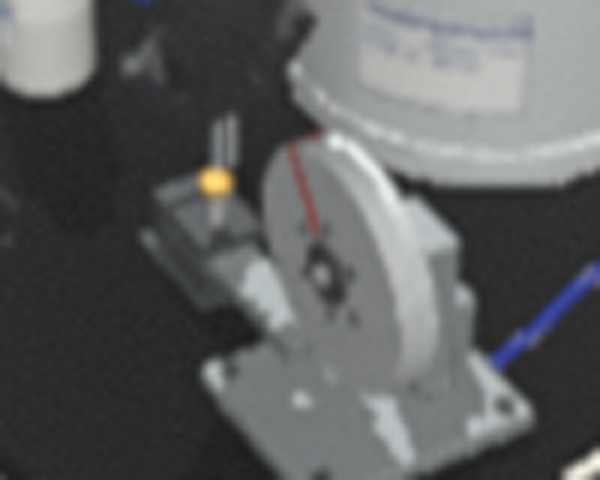

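The picture shows the fingertips at (225,125), just above the brass head at (216,182). Pushing down now.

Call:
step_arm(
  targets=[
    [0, [-1, -1, -8], [0, 0, 0]],
    [0, [-1, -1, -14], [0, 0, 0]],
    [0, [-1, -1, -19], [0, 0, 0]],
    [0, [-1, -1, -24], [0, 0, 0]],
    [0, [-1, -1, -29], [0, 0, 0]],
    [0, [-1, -1, -33], [0, 0, 0]],
    [0, [-1, -1, -36], [0, 0, 0]],
    [0, [-1, -1, -36], [0, 0, 0]],
  ],
)

```text
time: 2.75
ee_pos: [0.5423, 0.1462, 0.0492]
tcp_rot: [-180.0, 0.0, 83.1]
wrist_force: [0.8, 0.6, -0.2]
opening: -0.0
grasp_force: 0.0
```

Call:
step_arm(
  targets=[
    [0, [0, 0, -1], [0, 0, 0]],
    [0, [0, 0, -2], [0, 0, 0]],
    [0, [0, 0, -2], [0, 0, 0]],
  ],
)

```text
time: 3.05
ee_pos: [0.5425, 0.1462, 0.049]
tcp_rot: [180.0, -0.0, 83.1]
wrist_force: [-4.4, -1.0, 11.9]
opening: -0.0
grasp_force: 6.1
```

Call:
step_arm(
  targets=[
    [0, [0, 0, -1], [0, 0, 0]],
    [0, [0, 0, -2], [0, 0, 0]],
    [0, [0, 0, -2], [0, 0, 0]],
  ],
)

```text
time: 3.35
ee_pos: [0.5427, 0.1462, 0.0488]
tcp_rot: [179.9, -0.0, 83.1]
wrist_force: [-9.9, -2.1, 26.4]
opening: 0.0002
grasp_force: 12.8
```

The pin is home: the tip stopped at 0.049 m with 26 N. Next I lift and tilt 50° to the left of the wheel.

Call:
step_arm(
  targets=[
    [0, [0, 0, 50], [0, 0, 0]],
    [0.5, [0, 0, 100], [0, 0, 0]],
    [0.5, [-3, -10, 150], [-0.14, 0.017, 0]],
    [0.5, [-7, -50, 150], [-0.28, 0.034, 0]],
    [0.5, [-7, -60, 145], [-0.42, 0.051, 0]],
    [0.5, [-7, -64, 141], [-0.56, 0.068, 0]],
    [0.5, [-7, -64, 141], [-0.7, 0.085, 0]],
    [0.5, [-7, -64, 141], [-0.84, 0.102, 0]],
  ],
)

```text
time: 4.15
ee_pos: [0.5358, 0.0824, 0.1872]
tcp_rot: [179.9, 48.8, 83.1]
wrist_force: [-0.6, -1.0, -0.3]
opening: 0.0428
grasp_force: 0.0
```

Call:
step_arm(
  targets=[
    [0.5, [0, 0, 0], [0, 0, 0]],
    [0.5, [0, 0, 0], [0, 0, 0]],
    [0.5, [0, 0, 0], [0, 0, 0]],
  ],
)

```text
time: 4.45
ee_pos: [0.5356, 0.0818, 0.1879]
tcp_rot: [179.9, 48.3, 83.0]
wrist_force: [-0.6, -0.3, 0.0]
opening: 0.0429
grasp_force: 0.0
```

```bash
cat >> h.py <<'E'
from scipy.spatial.transform import Rotation as Ro
C=np.array([.525,-.0016,.115]);X=np.array([.9928,-.1201,0]);Y=np.array([.1201,.9928,0]);Z=np.array([0,0,1.])
def rot(): return Ro.from_euler("xyz",bot.get_obs()["tcp_rot"],degrees=True)
def goal(phi,r):
    """shift mm, turn rad from measured pose to tilt phi (deg to the left), tcp radius r (mm)"""
    o=bot.get_obs();f=np.radians(phi)
    P=C+r/1e3*(np.sin(f)*Y+np.cos(f)*Z);z=-(np.sin(f)*Y+np.cos(f)*Z)
    G=Ro.from_matrix(np.c_[np.cross(X,z),X,z])
    R=rot();G2=Ro.from_matrix(np.c_[-np.cross(X,z),-X,z])
    w=min(((G*R.inv()).as_rotvec(),(G2*R.inv()).as_rotvec()),key=np.linalg.norm)
    return np.round((P-o["ee_pos"])*1e3,1),np.round(w,3)
E
python3 - <<'E'
from h import *
o=bot.get_obs();print({k:o[k] for k in("q","ee_pos","wrist_force","opening")})
print(goal(50,110),goal(50,45),onz("top",302.1,186.1,.074))
E
```

```text
{'q': array([ 27.57597941,  27.09112078,  19.29785112, 114.59607806,
       -37.98234053, 135.9615441 ]), 'ee_pos': array([0.53555412, 0.08182197, 0.18788509]), 'wrist_force': array([-0.6479087 , -0.31574219,  0.01845928]), 'opening': 0.042872973414712114}
(array([-0.4,  0.2, -2.2]), array([-0.03 ,  0.005,  0.001])) (array([ -6.4, -49.2, -44. ]), array([-0.03 ,  0.005,  0.001])) [0.54313242 0.14730223 0.074     ]
```

Call:
step_arm(
  targets=[
    [0.5, [-2, -15, -14], [-0.03, 0.005, 0]],
    [0.5, [-4, -31, -29], [-0.03, 0.005, 0]],
    [0.5, [-6, -43, -39], [-0.03, 0.005, 0]],
    [0.5, [-6, -49, -44], [-0.03, 0.005, 0]],
    [0.5, [-6, -49, -44], [-0.03, 0.005, 0]],
  ],
)

```text
time: 4.95
ee_pos: [0.5293, 0.0321, 0.144]
tcp_rot: [180.0, 50.1, 83.0]
wrist_force: [0.2, 0.1, 0.4]
opening: 0.0428
grasp_force: 0.0
```

Call:
step_arm(
  targets=[
    [0.2, [0, 0, 0], [0, 0, 0]],
    [0.2, [0, 0, 0], [0, 0, 0]],
    [0.2, [0, 0, 0], [0, 0, 0]],
    [0.2, [0, 0, 0], [0, 0, 0]],
  ],
  force=30,
)

```text
time: 5.35
ee_pos: [0.5297, 0.0337, 0.1437]
tcp_rot: [-179.9, 50.2, 83.2]
wrist_force: [-1.1, 2.1, 7.0]
opening: 0.0233
grasp_force: 32.4
```

```bash
cat >> h.py <<'E'
def st():
    o=bot.get_obs();f=o["wrist_force"];print("t",o["time"],"p",o["ee_pos"].round(4),"F stand xyz",(np.array([f@X,f@Y,f@Z])).round(1),"open",o["opening"].round(4),"g",o["grasp_force"],"phi",np.degrees(np.arctan2(-(z:=rot().as_matrix()[:,2])@Y,-z[2])).round(2),"q",o["q"].round(0))
E
python3 - <<'E'
from h import *
st();print(goal(50,45))
E
```

```text
Traceback (most recent call last):
  File "h.py", line 32, in st
    o=bot.get_obs();f=o["wrist_force"];print("t",o["time"],"p",o["ee_pos"].round(4),"F stand xyz",(np.array([f@X,f@Y,f@Z])).round(1),"open",o["opening"].round(4),"g",o["grasp_force"],"phi",np.degrees(np.arctan2(-(z:=rot().as_matrix()[:,2])@Y,-z[2])).round(2),"q",o["q"].round(0))
                                                                                                                                            ^^^^^^^^^^^^^^^^^^
AttributeError: 'float' object has no attribute 'round'
```

Gripped well centred. Next I turn the wheel to the right about the axle, 50° in this call.

Call:
step_arm(
  targets=[
    [0.2, [-0.4, -3.3, 3.6], [0.108, -0.013, 0]],
    [0.2, [-0.8, -7.0, 6.8], [0.217, -0.026, 0]],
    [0.2, [-1.3, -11.0, 9.5], [0.325, -0.039, 0]],
    [0.2, [-1.9, -15.3, 11.9], [0.433, -0.052, 0]],
    [0.2, [-2.4, -19.9, 13.7], [0.542, -0.066, 0]],
    [0.2, [-3.0, -24.5, 15.0], [0.65, -0.079, 0]],
    [0.2, [-3.6, -29.4, 15.8], [0.758, -0.092, 0]],
    [0.2, [-4.1, -34.2, 16.1], [0.866, -0.105, 0]],
  ],
)

```text
time: 6.15
ee_pos: [0.5252, 0.0006, 0.1574]
tcp_rot: [-179.9, -0.2, 83.3]
wrist_force: [2.7, 9.1, -24.8]
opening: 0.0232
grasp_force: 31.1
```

```bash
sed -i 's/o\["opening"\].round(4)/round(o["opening"],4)/' h.py; python3 - <<'E'
from h import *
st();print(goal(0,45))
E
```

```text
t 6.15 p [0.5252 0.0006 0.1574] F stand xyz [  1.6   9.4 -24.8] open 0.0232 g 31.116992002353072 phi -0.18 q [-0.  1. -2. 87.  0. 97.]
(array([-0.2, -2.2,  2.6]), array([-0.003, -0.002, -0.003]))
```

Call:
step_arm(
  targets=[
    [0.2, [-0.6, -4.6, -1.3], [0.108, -0.013, 0]],
    [0.2, [-1.1, -9.0, -3.0], [0.217, -0.026, 0]],
    [0.2, [-1.6, -13.4, -4.2], [0.325, -0.039, 0]],
    [0.2, [-2.1, -17.6, -5.9], [0.433, -0.052, 0]],
    [0.2, [-2.6, -21.6, -8.1], [0.542, -0.066, 0]],
    [0.2, [-3.1, -25.4, -10.7], [0.65, -0.079, 0]],
    [0.2, [-3.5, -28.8, -13.7], [0.758, -0.092, 0]],
    [0.2, [-3.9, -32.0, -17.0], [0.866, -0.105, 0]],
  ],
)

```text
time: 6.95
ee_pos: [0.521, -0.0312, 0.1418]
tcp_rot: [-179.9, -50.2, 83.2]
wrist_force: [-2.6, 29.7, -15.0]
opening: 0.0236
grasp_force: 30.9
```

```bash
python3 - <<'E'
from h import *
st();print(goal(-50,42))
E
```

```text
t 6.95 p [ 0.521  -0.0312  0.1418] F stand xyz [ -6.1  29.1 -15. ] open 0.0236 g 30.94474744051695 phi -50.16 q [-27.  14.  -2.  96.  46.  61.]
(array([ 0.1, -2.3,  0.2]), array([-0.003, -0.   , -0.002]))
```

Call:
step_arm(
  targets=[
    [0.5, [0, 1, 0], [0, 0, 0]],
    [0.5, [0, 1, 0], [0, 0, 0]],
    [0.5, [0, 1, 0], [0, 0, 0]],
    [0.5, [-6, -48, 42], [0, 0, 0]],
    [0.5, [-6, -48, 42], [0, 0, 0]],
    [0.5, [-6, -80, 70], [0, 0, 0]],
    [0.5, [-6, -80, 70], [0, 0, 0]],
    [0.5, [-6, -80, 70], [0, 0, 0]],
  ],
)

```text
time: 7.75
ee_pos: [0.516, -0.1132, 0.2129]
tcp_rot: [179.7, -49.6, 83.4]
wrist_force: [0.4, 1.5, -1.2]
opening: 0.0427
grasp_force: 0.0
```

Call:
step_arm(
  targets=[
    [0.5, [0, 0, 0], [0, 0, 0]],
    [0.5, [0, 0, 0], [0, 0, 0]],
    [0.5, [0, 0, 0], [0, 0, 0]],
    [0.5, [0, 0, 0], [0, 0, 0]],
    [0.5, [0, 0, 0], [0, 0, 0]],
    [0.5, [0, 0, 0], [0, 0, 0]],
    [0.5, [0, 0, 0], [0, 0, 0]],
    [0.5, [0, 0, 0], [0, 0, 0]],
  ],
)

```text
time: 8.55
ee_pos: [0.5154, -0.113, 0.2117]
tcp_rot: [179.9, -49.7, 83.2]
wrist_force: [-0.8, -1.1, -0.0]
opening: 0.0428
grasp_force: 0.0
```

Call:
step_arm(
  targets=[
    [0.5, [0, 0, 0], [0, 0, 0]],
    [0.5, [0, 0, 0], [0, 0, 0]],
    [0.5, [0, 0, 0], [0, 0, 0]],
    [0.5, [0, 0, 0], [0, 0, 0]],
    [0.5, [0, 0, 0], [0, 0, 0]],
    [0.5, [0, 0, 0], [0, 0, 0]],
    [0.5, [0, 0, 0], [0, 0, 0]],
    [0.5, [0, 0, 0], [0, 0, 0]],
  ],
)

```text
time: 9.35
ee_pos: [0.5154, -0.113, 0.2117]
tcp_rot: [179.9, -49.7, 83.2]
wrist_force: [-1.1, 0.5, -0.4]
opening: 0.0428
grasp_force: 0.0
```

```bash
sed -i 's/C=np.array(\[.525,-.0016,.115\])/C=np.array([.525,.0008,.115])/' h.py; cat >> h.py <<'E'
def mark(p,n):
    """mark angle (deg left of top) from red pixels; top: rim cylinder, scene: front face plane"""
    w=(300,385,165,215) if n=="top" else (318,375,190,265)
    ys,xs=np.nonzero(redmask(p,*w));ang=[]
    for u,v in zip(xs,ys):
        o,d=ray(n,u,v)
        if n=="top":
            a=np.array([(o-C)@Y,(o-C)[2]]);e=np.array([d@Y,d[2]])
            q=np.array([e@e,2*a@e,a@a-.075**2]);D=q[1]**2-4*q[0]*q[2]
            if D<0: continue
            k=(-q[1]-D**.5)/2/q[0];P=o+k*d-C
        else:
            k=((C-.012*X-o)@X)/(d@X);P=o+k*d-C
        yy,zz,xx=P@Y,P[2],P@X;rr=np.hypot(yy,zz)
        if n=="top" and abs(xx)<.013 or n=="scene" and .03<rr<.076: ang.append((np.degrees(np.arctan2(yy,zz)),rr))
    return np.array(ang)
def see(p,n):
    a=mark(p,n)
    print(n,len(a),(np.median(a[:,0]).round(2),a[:,0].mean().round(2),a[:,0].std().round(2)) if len(a) else "")
E
python3 - <<'E'
from h import *
for n in("scene","top"): see(np.load(n+"0.npz")["p"],n)
st();print(goal(-50,110))
for n in("scene","top"):
    p,d=bot.camera(n);see(p,n);cv2.imwrite(f"pics/{n}1.png",p[:,:,::-1])
for n in("scene","top"):
    p,d=bot.camera(n);see(p,n)
b=cv2.imread("pics/top1.png")[150:230,290:390];a=cv2.imread("pics/scene1.png")[185:265,290:390]
cv2.imwrite("pics/d.png",cv2.resize(np.vstack([a,b]),None,fx=3.7,fy=3.7,interpolation=cv2.INTER_CUBIC))
E
```

```text
scene 13 (np.float64(32.52), np.float64(32.17), np.float64(3.05))
top 8 (np.float64(36.11), np.float64(35.63), np.float64(1.28))
t 9.35 p [ 0.5154 -0.113   0.2117] F stand xyz [-1.2  0.4 -0.4] open 0.0428 g 0.0 phi -49.74 q [-34.  19.  12. 111.  43.  52.]
(array([ -0.5,  30.1, -26. ]), array([ 0.005,  0.   , -0.002]))
scene 14 (np.float64(27.4), np.float64(27.28), np.float64(2.73))
top 10 (np.float64(29.52), np.float64(29.53), np.float64(1.25))
scene 13 (np.float64(27.25), np.float64(26.96), np.float64(2.57))
top 10 (np.float64(29.52), np.float64(29.53), np.float64(1.25))
```

View pics/d.png

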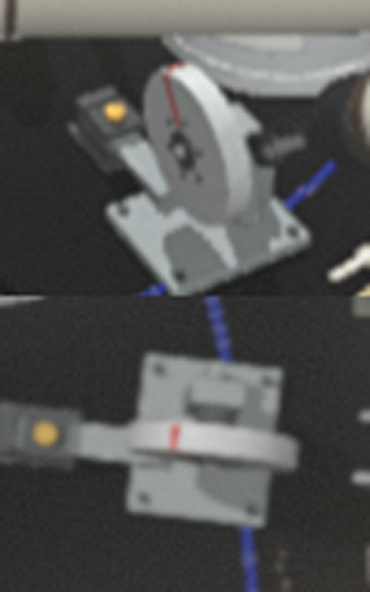

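The pin is home, and the wheel now rests with its mark at about +28.5°, with top and scene views agreeing within 2°. I regrip on the right side and turn left.

Call:
step_arm(
  targets=[
    [0.5, [0, 30, -26], [0, 0, 0]],
    [0.5, [2, 50, -43], [0, 0, 0]],
    [0.5, [4, 68, -58], [0, 0, 0]],
    [0.5, [5.5, 79.5, -68], [0, 0, 0]],
    [0.5, [5.5, 79.5, -68], [0, 0, 0]],
    [0.2, [5.5, 79.5, -68], [0, 0, 0]],
    [0.2, [5.5, 79.5, -68], [0, 0, 0]],
    [0.2, [5.5, 79.5, -68], [0, 0, 0]],
  ],
)

```text
time: 10.35
ee_pos: [0.5207, -0.034, 0.1444]
tcp_rot: [-180.0, -49.8, 83.1]
wrist_force: [-4.4, 1.7, 2.7]
opening: 0.0234
grasp_force: 31.2
```

```bash
python3 - <<'E'
from h import *
st();print(goal(-50,45))
r=45
for i in range(1,17):
    f=np.radians(-50+110/16*i);f0=np.radians(-50)
    print((r*((np.sin(f)-np.sin(f0))*Y+(np.cos(f)-np.cos(f0))*Z)).round(1),(-(f-f0)*X).round(3))
E
```

```text
t 10.35 p [ 0.5207 -0.034   0.1444] F stand xyz [-4.6  1.2  2.7] open 0.0234 g 31.157906278967857 phi -49.76 q [-27.  14.  -2.  96.  46.  61.]
(array([ 0.2,  0.6, -0.5]), array([ 0.004, -0.001, -0.001]))
[0.4 3.7 3.9] [-0.119  0.014 -0.   ]
[0.9 7.8 7.4] [-0.238  0.029 -0.   ]
[ 1.5 12.3 10.3] [-0.357  0.043 -0.   ]
[ 2.1 17.1 12.6] [-0.477  0.058 -0.   ]
[ 2.7 22.2 14.4] [-0.596  0.072 -0.   ]
[ 3.3 27.4 15.6] [-0.715  0.086 -0.   ]
[ 4.  32.8 16.1] [-0.834  0.101 -0.   ]
[ 4.6 38.1 15.9] [-0.953  0.115 -0.   ]
[ 5.3 43.4 15.1] [-1.072  0.13  -0.   ]
[ 5.9 48.6 13.7] [-1.191  0.144 -0.   ]
[ 6.5 53.5 11.6] [-1.31   0.159 -0.   ]
[ 7.  58.2  9. ] [-1.43   0.173 -0.   ]
[ 7.6 62.6  5.9] [-1.549  0.187 -0.   ]
[ 8.  66.5  2.2] [-1.668  0.202 -0.   ]
[ 8.5 70.  -1.9] [-1.787  0.216 -0.   ]
[ 8.8 72.9 -6.4] [-1.906  0.231 -0.   ]
```

Call:
step_arm(
  targets=[
    [0.2, [0.4, 3.7, 3.8], [-0.119, 0.014, 0]],
    [0.2, [0.9, 7.7, 7.2], [-0.238, 0.029, 0]],
    [0.2, [1.5, 12.1, 10.0], [-0.357, 0.043, 0]],
    [0.2, [2.0, 16.9, 12.2], [-0.477, 0.058, 0]],
    [0.2, [2.6, 21.9, 13.9], [-0.596, 0.072, 0]],
    [0.2, [3.3, 27.1, 15.0], [-0.715, 0.086, 0]],
    [0.2, [3.9, 32.4, 15.4], [-0.834, 0.101, 0]],
    [0.2, [4.5, 37.6, 15.2], [-0.953, 0.115, 0]],
  ],
)

```text
time: 11.15
ee_pos: [0.5255, 0.0028, 0.1606]
tcp_rot: [179.9, 5.6, 83.1]
wrist_force: [-1.3, -4.2, -6.4]
opening: 0.0233
grasp_force: 33.8
```

```bash
python3 - <<'E'
from h import *
st();print(goal(5,44))
E
```

```text
t 11.15 p [0.5255 0.0028 0.1606] F stand xyz [-0.8 -4.4 -6.4] open 0.0233 g 33.80143786780536 phi 5.61 q [  3.   2.  -1.  88.  -6. 100.]
(array([-0. ,  1.8, -1.7]), array([0.011, 0.   , 0.001]))
```

Call:
step_arm(
  targets=[
    [0.2, [0.6, 5.3, -1.0], [-0.119, 0.014, 0]],
    [0.2, [1.2, 10.4, -2.5], [-0.238, 0.029, 0]],
    [0.2, [1.8, 15.2, -4.8], [-0.357, 0.043, 0]],
    [0.2, [2.3, 19.8, -7.4], [-0.477, 0.058, 0]],
    [0.2, [2.9, 24.0, -10.5], [-0.596, 0.072, 0]],
    [0.2, [3.3, 27.9, -14.2], [-0.715, 0.086, 0]],
    [0.2, [3.8, 31.4, -18.3], [-0.834, 0.101, 0]],
    [0.2, [4.1, 34.2, -22.8], [-0.953, 0.115, 0]],
  ],
)

```text
time: 11.95
ee_pos: [0.5306, 0.0394, 0.1395]
tcp_rot: [179.8, 60.4, 83.0]
wrist_force: [-11.2, 3.3, 12.8]
opening: 0.0237
grasp_force: 36.1
```

Call:
step_arm(
  targets=[
    [0.2, [0, 0, 0], [0, 0, 0]],
  ],
)

```text
time: 12.05
ee_pos: [0.5306, 0.0404, 0.1341]
tcp_rot: [-179.5, 60.7, 83.8]
wrist_force: [1.8, 5.6, 9.6]
opening: 0.0237
grasp_force: 39.8
```

```bash
python3 - <<'E'
from h import *
st();print(goal(60,44))
E
```

```text
t 12.05 p [0.5306 0.0404 0.1341] F stand xyz [1.1 5.8 9.6] open 0.0237 g 39.8107660934329 phi 60.68 q [ 27.  33.  14. 116. -46. 144.]
(array([-1. , -1.8,  2.9]), array([ 0.011, -0.006, -0.005]))
```

Release, back off outward at 60°, and wait for the roll-back.

Call:
step_arm(
  targets=[
    [0.5, [0, 0, 0], [0, 0, 0]],
    [0.5, [0, 0, 0], [0, 0, 0]],
    [0.5, [0, 0, 0], [0, 0, 0]],
    [0.5, [4, 30, 18], [0, 0, 0]],
    [0.5, [8, 60, 36], [0, 0, 0]],
    [0.5, [11, 86, 50], [0, 0, 0]],
    [0.5, [11, 86, 50], [0, 0, 0]],
    [0.5, [11, 86, 50], [0, 0, 0]],
  ],
)

```text
time: 12.85
ee_pos: [0.5407, 0.1242, 0.1863]
tcp_rot: [-179.9, 60.2, 83.2]
wrist_force: [1.2, -0.9, -0.8]
opening: 0.0428
grasp_force: 0.0
```

Call:
step_arm(
  targets=[
    [0.5, [0, 0, 0], [0, 0, 0]],
    [0.5, [0, 0, 0], [0, 0, 0]],
    [0.5, [0, 0, 0], [0, 0, 0]],
    [0.5, [0, 0, 0], [0, 0, 0]],
    [0.5, [0, 0, 0], [0, 0, 0]],
    [0.5, [0, 0, 0], [0, 0, 0]],
    [0.5, [0, 0, 0], [0, 0, 0]],
    [0.5, [0, 0, 0], [0, 0, 0]],
  ],
)

```text
time: 13.65
ee_pos: [0.5405, 0.1243, 0.1861]
tcp_rot: [-179.8, 60.3, 83.3]
wrist_force: [1.0, 0.0, -0.0]
opening: 0.0428
grasp_force: 0.0
```

Call:
step_arm(
  targets=[
    [0.5, [0, 0, 0], [0, 0, 0]],
    [0.5, [0, 0, 0], [0, 0, 0]],
    [0.5, [0, 0, 0], [0, 0, 0]],
    [0.5, [0, 0, 0], [0, 0, 0]],
    [0.5, [0, 0, 0], [0, 0, 0]],
    [0.5, [0, 0, 0], [0, 0, 0]],
    [0.5, [0, 0, 0], [0, 0, 0]],
    [0.5, [0, 0, 0], [0, 0, 0]],
  ],
)

```text
time: 14.45
ee_pos: [0.5405, 0.1243, 0.1861]
tcp_rot: [-179.8, 60.3, 83.3]
wrist_force: [0.1, 1.2, -0.0]
opening: 0.0427
grasp_force: 0.0
```

```bash
python3 - <<'E'
from h import *
st()
for i in range(2):
  for n in("scene","top"):
    p,d=bot.camera(n);see(p,n);cv2.imwrite(f"pics/{n}2.png",p[:,:,::-1])
b=cv2.imread("pics/top2.png")[150:230,290:390];a=cv2.imread("pics/scene2.png")[185:265,290:390]
cv2.imwrite("pics/e.png",cv2.resize(np.vstack([a,b]),None,fx=3.7,fy=3.7,interpolation=cv2.INTER_CUBIC))
E
```

```text
t 14.45 p [0.5405 0.1243 0.1861] F stand xyz [-0.   1.2 -0. ] open 0.0427 g 0.0 phi 60.26 q [ 33.  40.  30. 128. -42. 149.]
scene 16 (np.float64(72.01), np.float64(71.24), np.float64(5.37))
top 0 
scene 16 (np.float64(72.01), np.float64(71.24), np.float64(5.37))
top 0
```

View pics/e.png

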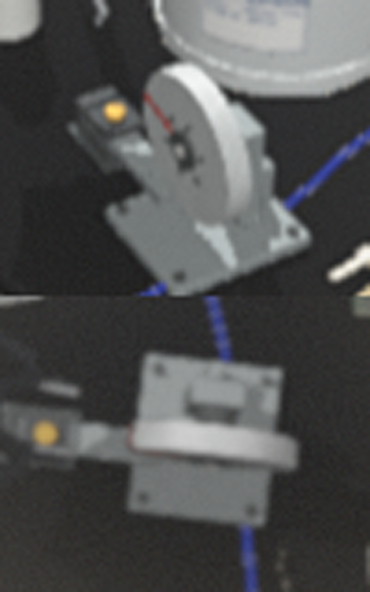

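The mark now sits at the left, in the scene crop from (168,130) to (147,95), about 72°. The pin is still home. I'll refine both rest angles with line fits.

```bash
python3 - <<'E'
from h import *
np.set_printoptions(precision=4,suppress=True)
def face(u,v):
    o,d=ray("scene",u,v);P=o+((C-.012*X-o)@X)/(d@X)*d-C;return np.array([P@Y,P[2]])
print("C proj",proj("scene",C-.014*X),"hub", (181/3.7+290,152/3.7+185))
for f in("scene1","scene2"):
    p=cv2.imread(f"pics/{f}.png")[:,:,::-1].astype(float)
    w=np.clip(p[...,0]-1.15*np.maximum(p[...,1],p[...,2]),0,None)
    m=np.zeros(w.shape);m[195:240,322:350]=1;m*=w>8
    ys,xs=np.nonzero(m);W=w[ys,xs]
    Q=np.array([face(u,v) for u,v in zip(xs,ys)]);r=np.hypot(*Q.T)
    k=(r>.03)&(r<.074);Q,W,r=Q[k],W[k],r[k]
    c=(Q*W[:,None]).sum(0)/W.sum();S=((Q-c)*W[:,None]).T@(Q-c);d=np.linalg.eigh(S)[1][:,1];d*=np.sign(d@c)
    print(f,len(r),"centroid",c,"ang",np.degrees(np.arctan2(*c)),"line dir",np.degrees(np.arctan2(*d)),"rmin/max",r.min(),r.max())
E
```

```text
C proj [338.922  226.2475] hub (338.9189189189189, 226.0810810810811)
scene1 18 centroid [0.0231 0.0461] ang 26.61599607016479 line dir 28.63761257145834 rmin/max 0.03218795911332633 0.07188489381010475
scene2 20 centroid [0.0469 0.0151] ang 72.11829643125465 line dir 81.23083952956233 rmin/max 0.03040825210410279 0.07159633389585439
```

Foreshortening makes the scene reading at 72° imprecise. I'll grip with the mark in view of the top camera and use the gripper's own rotation as the measure. First I swing over to the right side of the top.

Call:
step_arm(
  targets=[
    [0.5, [-2, -16, 14], [0.139, -0.017, 0]],
    [0.5, [-4, -32, 28], [0.278, -0.034, 0]],
    [0.5, [-6, -48, 40], [0.417, -0.05, 0]],
    [0.5, [-8, -64, 50], [0.556, -0.067, 0]],
    [0.5, [-10, -78, 56], [0.695, -0.084, 0]],
    [0.5, [-12, -96, 56], [0.834, -0.101, 0]],
    [0.5, [-14, -114, 55], [0.973, -0.118, 0]],
    [0.5, [-16, -132, 54], [1.112, -0.134, 0]],
  ],
)

```text
time: 15.45
ee_pos: [0.5245, -0.0082, 0.2419]
tcp_rot: [179.8, -4.2, 83.3]
wrist_force: [0.4, 0.2, 0.5]
opening: 0.0424
grasp_force: 0.0
```

Call:
step_arm(
  targets=[
    [0.5, [-2, -17, -1], [0.139, -0.017, 0]],
    [0.5, [-4, -36, -3], [0.279, -0.034, 0]],
    [0.5, [-4, -36, -3], [0.279, -0.034, 0]],
    [0.5, [-4, -36, -3], [0.279, -0.034, 0]],
  ],
)

```text
time: 15.85
ee_pos: [0.5202, -0.0451, 0.2368]
tcp_rot: [-179.9, -20.0, 83.0]
wrist_force: [0.0, 0.2, -0.1]
opening: 0.0428
grasp_force: 0.0
```

```bash
python3 - <<'E'
from h import *
st();print(goal(-20,80),goal(-20,45))
p,d=bot.camera("scene");see(p,"scene");p,d=bot.camera("top");see(p,"top")
E
```

```text
t 15.85 p [ 0.5202 -0.0451  0.2368] F stand xyz [-0.   0.2 -0.1] open 0.0428 g 0.0 phi -19.96 q [-16.   3.   6.  97.  20.  81.]
(array([  1.5,  18.8, -46.6]), array([ 0.001, -0.001,  0.001])) (array([  3. ,  30.7, -79.5]), array([ 0.001, -0.001,  0.001]))
scene 16 (np.float64(72.01), np.float64(71.24), np.float64(5.37))
top 0
```

Call:
step_arm(
  targets=[
    [0.5, [1, 10, -25], [0, 0, 0]],
    [0.5, [1.5, 19, -47], [0, 0, 0]],
    [0.5, [2, 25, -65], [0, 0, 0]],
    [0.5, [3, 31, -79], [0, 0, 0]],
    [0.5, [3, 31, -79], [0, 0, 0]],
    [0.5, [3, 31, -79], [0, 0, 0]],
  ],
)

```text
time: 16.55
ee_pos: [0.5236, -0.0114, 0.1589]
tcp_rot: [180.0, -20.0, 83.4]
wrist_force: [0.0, 0.5, 0.2]
opening: 0.0426
grasp_force: 0.0
```

Call:
step_arm(
  targets=[
    [0.2, [0, 0, 0], [0, 0, 0]],
    [0.2, [0, 0, 0], [0, 0, 0]],
    [0.2, [0, 0, 0], [0, 0, 0]],
    [0.2, [0, 0, 0], [0, 0, 0]],
    [0.2, [0, 0, 0], [0, 0, 0]],
  ],
  force=40,
)

```text
time: 17.05
ee_pos: [0.5235, -0.0127, 0.1594]
tcp_rot: [179.9, -20.1, 83.2]
wrist_force: [-4.6, 0.6, 5.6]
opening: 0.0233
grasp_force: 39.9
```

```bash
python3 - <<'E'
from h import *
st();print(goal(-20,45))
p,d=bot.camera("scene");see(p,"scene");p,d=bot.camera("top");see(p,"top")
r=45
for i in range(1,5):
    f=np.radians(-20-22/4*i);f0=np.radians(-20)
    print((r*((np.sin(f)-np.sin(f0))*Y+(np.cos(f)-np.cos(f0))*Z)).round(1),(-(f-f0)*X).round(3))
E
```

```text
t 17.05 p [ 0.5235 -0.0127  0.1594] F stand xyz [-4.6  0.1  5.6] open 0.0233 g 39.85274645034224 phi -20.06 q [-12.   1.  -4.  87.  20.  84.]
(array([-0.4, -1.8, -2.1]), array([-0.001,  0.001, -0.001]))
scene 16 (np.float64(72.01), np.float64(71.43), np.float64(5.6))
top 0 
[-0.5 -4.  -1.7] [ 0.095 -0.012  0.   ]
[-0.9 -7.7 -3.7] [ 0.191 -0.023  0.   ]
[ -1.4 -11.3  -6.1] [ 0.286 -0.035  0.   ]
[ -1.8 -14.6  -8.8] [ 0.381 -0.046  0.   ]
```

Call:
step_arm(
  targets=[
    [0.2, [-0.2, -2.0, -0.8], [0.048, -0.006, 0]],
    [0.2, [-0.5, -4.0, -1.7], [0.095, -0.012, 0]],
    [0.2, [-0.7, -5.9, -2.7], [0.143, -0.017, 0]],
    [0.2, [-0.9, -7.7, -3.7], [0.191, -0.023, 0]],
    [0.2, [-1.2, -9.5, -4.9], [0.238, -0.029, 0]],
    [0.2, [-1.4, -11.3, -6.1], [0.286, -0.035, 0]],
    [0.2, [-1.6, -13.0, -7.4], [0.333, -0.04, 0]],
    [0.2, [-1.8, -14.6, -8.8], [0.381, -0.046, 0]],
  ],
)

```text
time: 17.95
ee_pos: [0.5216, -0.028, 0.1509]
tcp_rot: [179.9, -42.1, 83.2]
wrist_force: [-9.6, -3.1, 9.1]
opening: 0.0231
grasp_force: 42.0
```

Call:
step_arm(
  targets=[
    [0.2, [0, 0, 0], [0, 0, 0]],
    [0.2, [0, 0, 0], [0, 0, 0]],
    [0.2, [0, 0, 0], [0, 0, 0]],
  ],
)

```text
time: 18.25
ee_pos: [0.5215, -0.0281, 0.1507]
tcp_rot: [179.9, -42.0, 83.1]
wrist_force: [-9.2, -5.3, 9.5]
opening: 0.0234
grasp_force: 42.3
```

```bash
python3 - <<'E'
from h import *
st()
for n in("scene","top"):
    p,d=bot.camera(n);see(p,n);cv2.imwrite(f"pics/{n}3.png",p[:,:,::-1])
print(bot.get_obs()["torque"])
b=cv2.imread("pics/top3.png")[150:230,290:390];a=cv2.imread("pics/scene3.png")[185:265,290:390]
cv2.imwrite("pics/f.png",cv2.resize(np.vstack([a,b]),None,fx=3.7,fy=3.7,interpolation=cv2.INTER_CUBIC))
def face(u,v):
    o,d=ray("scene",u,v);P=o+((C-.012*X-o)@X)/(d@X)*d-C;return np.array([P@Y,P[2]])
for k in "0123":
    b=np.load("top0.npz")["p"] if k=="0" else cv2.imread(f"pics/top{k}.png")[:,:,::-1]
    p=b.astype(float);w=np.clip(p[...,0]-1.15*np.maximum(p[...,1],p[...,2]),0,None)
    ys,xs=np.nonzero(w[178:200,322:350]>8);ys+=178;xs+=322;W=w[ys,xs]
    print("top",k,len(xs),xs.min() if len(xs) else "",xs.max() if len(xs) else "",end=" ")
    u,v=(xs*W).sum()/W.sum(),(ys*W).sum()/W.sum();o,d=ray("top",u,v)
    a=np.array([(o-C)@Y,(o-C)[2]]);e=np.array([d@Y,d[2]]);q=np.roots([e@e,2*a@e,a@a-.075**2]).real.min();Q=a+q*e
    print(u,v,"ang",np.degrees(np.arctan2(*Q)),"x",(o+q*d-C)@X)
E
```

```text
t 18.25 p [ 0.5215 -0.0281  0.1507] F stand xyz [-8.5 -6.3  9.5] open 0.0234 g 42.33564623876191 phi -41.98 q [-24.   9.  -3.  92.  40.  68.]
scene 14 (np.float64(51.37), np.float64(50.89), np.float64(3.05))
top 3 (np.float64(56.95), np.float64(56.95), np.float64(0.38))
[-0.06042501  1.15521212  0.69039284]
top 0 14 334 335 334.42427760577914 186.9892930856553 ang 35.369130412748305 x 0.00010830677155570622
top 1 16 336 338 336.6254136333554 187.5204689420441 ang 29.180557016717632 x -0.0011834730183621245
top 2 0   <stdin>:15: RuntimeWarning: invalid value encountered in scalar divide
Traceback (most recent call last):
numpy.linalg.LinAlgError: Array must not contain infs or NaNs
```

View pics/f.png

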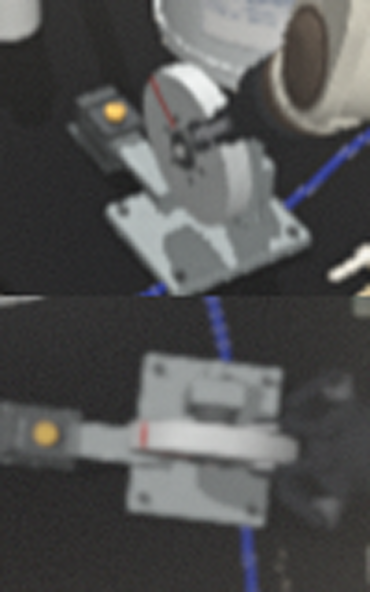

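The mark is now clear in both views: the scene line ends at crop (152,78), and the top rim mark is at crop (144,434). Subpixel evaluation next.

```bash
python3 - <<'E'
import h
from h import *
def cent(p,w4,th=6):
    p=p.astype(float);w=np.clip(p[...,0]-1.12*np.maximum(p[...,1],p[...,2]),0,None)
    x0,x1,y0,y1=w4;ys,xs=np.nonzero(w[y0:y1,x0:x1]>th);ys+=y0;xs+=x0;W=w[ys,xs]
    return (xs*W).sum()/W.sum(),(ys*W).sum()/W.sum(),len(xs)
L=lambda n,k:np.load(n+"0.npz")["p"] if k==0 else cv2.imread(f"pics/{n}{k}.png")[:,:,::-1]
for cy in(-.0016,.0008,.003):
    Cc=np.array([.525,cy,.115])
    for k in(0,1,3):
        u,v,m=cent(L("top",k),(322,350,178,200));o,d=ray("top",u,v)
        a=np.array([(o-Cc)@Y,(o-Cc)[2]]);e=np.array([d@Y,d[2]]);q=np.roots([e@e,2*a@e,a@a-.075**2]).real.min();Q=a+q*e
        print(cy,"top",k,m,round(u,2),round(v,2),np.degrees(np.arctan2(*Q)).round(2))
    for k in(0,1,2,3):
        p=L("scene",k).astype(float);w=np.clip(p[...,0]-1.15*np.maximum(p[...,1],p[...,2]),0,None);w[:, :322]=0;w[:,350:]=0;w[:195]=0;w[240:]=0
        ys,xs=np.nonzero(w>8);S=np.zeros(3)
        for u,v in zip(xs,ys):
            o,d=ray("scene",u,v);P=o+((Cc-.012*X-o)@X)/(d@X)*d-Cc;y,z=P@Y,P[2]
            if .03<np.hypot(y,z)<.074: S+=w[v,u]*np.array([y,z,1])
        print(cy,"scene",k,np.degrees(np.arctan2(S[0],S[1])).round(2))
E
```

```text
-0.0016 top 0 15 334.43 187.06 37.52
-0.0016 top 1 18 336.66 187.46 31.15
-0.0016 top 3 12 328.43 187.1 58.29
-0.0016 scene 0 35.03
-0.0016 scene 1 29.48
-0.0016 scene 2 73.56
-0.0016 scene 3 53.11
0.0008 top 0 15 334.43 187.06 35.33
0.0008 top 1 18 336.66 187.46 29.1
0.0008 top 3 12 328.43 187.1 55.13
0.0008 scene 0 32.04
0.0008 scene 1 26.62
0.0008 scene 2 72.12
0.0008 scene 3 50.72
0.003 top 0 15 334.43 187.06 33.37
0.003 top 1 18 336.66 187.46 27.26
0.003 top 3 12 328.43 187.1 52.43
0.003 scene 0 29.41
0.003 scene 1 23.93
0.003 scene 2 71.06
0.003 scene 3 48.9
```

All readings agree with an axle y of about 0.003. Rest 1 to now is 25.1° and now to rest 2 is 21.9° by gripper rotation, so δ ≈ 23.5° (0.41 rad, as expected). Heavy-down therefore needs 1.6° more to the right.

Call:
step_arm(
  targets=[
    [0.2, [0, -0.5, -0.4], [0.014, -0.002, 0]],
    [0.2, [-0.1, -0.9, -0.8], [0.028, -0.003, 0]],
    [0.2, [-0.1, -0.9, -0.8], [0.028, -0.003, 0]],
    [0.2, [-0.1, -0.9, -0.8], [0.028, -0.003, 0]],
    [0.2, [-0.1, -0.9, -0.8], [0.028, -0.003, 0]],
  ],
)

```text
time: 18.85
ee_pos: [0.5214, -0.0291, 0.1499]
tcp_rot: [180.0, -43.6, 83.1]
wrist_force: [-8.9, -5.5, 9.6]
opening: 0.0231
grasp_force: 42.4
```

```bash
python3 - <<'E'
from h import *
st()
for n in("scene","top"):
    p,d=bot.camera(n);see(p,n)
    if n=="top": w=np.clip(p[...,0]-1.12*np.maximum(p[...,1],p[...,2]).astype(float),0,None)[178:200,322:350];w*=w>6;print("u",322+(w*np.arange(28)).sum()/w.sum())
    if n=="scene":
        h=cv2.inRange(cv2.cvtColor(p,cv2.COLOR_RGB2HSV),np.array((12,110,120)),np.array((32,255,255)));ys,xs=np.nonzero(h[195:230,305:335]);print("pin px",xs.mean()+305,ys.mean()+195,"expect",proj("scene",[.543,.1473,.047]))
st()
E
```

```text
t 18.85 p [ 0.5214 -0.0291  0.1499] F stand xyz [-8.2 -6.5  9.6] open 0.0231 g 42.37138191325357 phi -43.57 q [-24.  10.  -3.  93.  41.  67.]
scene 14 (np.float64(49.01), np.float64(48.82), np.float64(3.17))
pin px 320.6818181818182 214.86363636363637 expect [320.58769083 216.12928364]
top 3 (np.float64(52.92), np.float64(52.93), np.float64(0.35))
u 328.770281124498
t 18.95 p [ 0.5214 -0.0291  0.1499] F stand xyz [-9.  -7.1  9.8] open 0.0238 g 42.381703098944854 phi -43.57 q [-24.  10.  -3.  93.  41.  67.]
```

```bash
python3 -c "
from workcell import bot
print(bot.job_done())"
```

```text
the job is handed in; nothing more can be done
None
```

The job is handed in at about 19 s: the pin is fully home, and the wheel is held still in the fingers with its heavy side straight down, to within about 2° by my measurement; no verdict came back.

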